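# Put the larger scoop away in the open drawer

## Task

Put the larger of the two steel measuring scoops into the open drawer of the small wooden drawer unit, lying flat on the drawer's floor with its cup mouth up, then let go of it and push the drawer fully shut. Leave the smaller scoop, the grinder, the jar and the cup beside the jar where they are.

Things in the scene. Friction and masses are not known exactly. Their poses are not given: they have to be found in the camera images.
- scoop_large: Larger steel measuring scoop, about 90 g, standing stably on its cup on the tray. Open round cup 56 mm across at the rim (49 mm at the foot), 34 mm tall; a flat straight handle 12 mm wide, 5 mm thick, its top level with the rim. Overall length 149 mm. Origin: centre of the cup's underside; z up out of its mouth; the handle points along its own -x and ends 121 mm from the origin.
- scoop_large_grip (a point): Point on the larger scoop's handle, mid-thickness and mid-width, 50 mm from the cup's axis along the scoop's -x and 31.5 mm above its underside; a good place to pinch the handle across its 12 mm width. Axes as the scoop's.
- scoop_small: Smaller measuring scoop, same shape: cup 38 mm across, 24 mm tall, overall 111 mm long, same 12 by 5 mm handle along its own -x. Origin: centre of the cup's underside. Lies beside the larger one on the tray; which one is on the left varies.
- tray: Flat gold-tone aluminium tray, 300 x 240 mm, fixed to the shelf; floor 4 mm above the shelf, rim 12 mm above the shelf. Origin: centre of its underside, x along the 300 mm side.
- unit: Low dark wooden drawer unit, fixed, 270 mm wide (y) and 95 mm tall, with a single drawer. Origin: centre of its underside on the shelf; the drawer slides out along the unit's own -x. The front edge of its flat top board lies 95 mm from the origin along -x, and the board runs back 205 mm from there.
- unit_drawer0 (a joint): How far the drawer is pulled out, in m: 0 fully shut, at most 0.1496; starts at 0.11 to 0.135. About 1 N of friction; it stays where it is left. Pulled out by q, only the part from x = -87.5 mm to x = q - 93.5 mm in the drawer_floor frame is open from above (103 to 129 mm long); the rest is under the unit's top board, its underside 61 mm above the drawer's floor.
- drawer_floor (a point): Centre of the drawer's inner floor, 22 mm above the shelf; moves with the drawer; axes as the unit's. Pulled out by q it is at x = -1.5 mm - q, y = 0 in the unit's frame. Inside: 175 mm long (x +-87.5 mm), 228 mm wide (y +-114 mm); walls rise 51 mm from this floor. Front panel on the -x side: outer face 108.5 mm from here, 21 mm thick with the inner wall, top 60.5 mm above the floor.
- unit_drawer0_handle (a point): Middle of the drawer's brass bar handle: a round bar 11 mm thick and 130 mm long along y, level, 35 mm in front of the front panel's outer face, 57 mm above the shelf; moves with the drawer. Pushing the bar or the panel along the unit's +x shuts the drawer.
- grinder: Upright steel cardamom grinder, 48 mm across, 95 mm tall plus a crank on top (116 mm in all). Bystander. Origin: centre of its underside.
- cup1: Small white coffee cup, 64 mm across, 50 mm tall, standing on the shelf beside the jar. (Another such cup stands on the round trivet.) Bystander. Origin: centre of its underside.
- jar: Amber glass jar with steel cap, 68 mm across, 100 mm tall. Bystander. Origin: centre of its underside.
Not all that is in view belongs to the job. Leave any pink, red or turquoise look-alike of the scoop_large alone.

How it is judged:
By the outcome, as a careful person would: the job done as asked, in the order asked, and still so for the second after the job is handed in, with the robot touching nothing.
It also fails if it takes over 54 s, if anything falls off the work surface, if the arm or the gripper's body presses on something with over 40 N, if the wrist force passes 120 N, or if a joint passes its speed limit or range.

## Robot

A 6-joint arm with a two-finger parallel gripper is mounted at the origin on the work surface. World frame = base frame: x ahead of the robot, y to its left, z up, the work surface at z = 0. Lengths are in mm, angles in rad, forces in N, time in s.
With the tool pointing down it reaches from about 350 to 1000 mm from the base axis. Payload 7.1 kg.
Tool frame: the origin (TCP) lies at the centre of the arm's flange, where the gripper is bolted on; the fingertips stand 173 mm ahead of it and the grasp point (between the pads) lies 155 mm ahead of it; z points along the fingers, y is the line along which they close (so a half turn about z gives the same grasp; the last joint's range is limited). The gripper opens to 85 mm and grips with 20 to 120 N. Pads are 22 mm wide; open, the fingers measure 114 mm over their backs; the gripper's body (76 mm by 85 mm) begins 54 mm behind the grasp point. The pads swing forward as they close: fully open they stand 13 mm farther back than shut.
Start: joints at [1.281, 0.423, 1.63, -0, 1.089, -0.019], TCP at [167.158, 602.216, 404.719] pointing down, gripper open.
Joint ranges: [-3, 3], [-0.9, 2.11], [0.09, 2.58], [-1.31, 4.45], [0.11, 2.69], [-2.54, 2.54]. Speed limits (rad/s): [2.39, 2.39, 3.01, 3.14, 3.14, 3.14].

## Interface

Orientations are given as a unit quaternion [x, y, z, w].
In Python, from rig import readout, snapshot, camera_model, bot gives the robot as it stands. The module is installed in compiled form; this text tells all that it offers.
- The arm moves only by the tool play_rows, never from a script. Its arguments are lists of equal length, an entry for each row: "dp": the shift along the tool's x, y, z in mm, a list of three; "dr": the turn, a rotation vector about the tool's x, y, z in degrees, a list of three; "claw": the gripper command: -1 is fully open, 1 is shut, values between are in proportion. In form: {"dp": [[dx, dy, dz], ...], "dr": [[ax, ay, az], ...], "claw": [claw, ...]}. A call has 1 to 8 rows; each row shifts and turns the commanded pose from where the row before left it, along the tool's axes as they then stand; what a row does not reach is not made up. A row lasts 1/10 s, in which the tool goes at most 50 mm and 8.59 degrees, less where a joint would pass 70% of its speed; a pose out of reach is approached as far as the arm can. A call is refused whole if a number of a shift passes 50 or a number of a turn 8.59, either way. A call with a gripper value outside its range is refused whole. The fingers move at their own pace and stop on an object; the grip force is fixed at half the most. Time passes only in rows, so rows that do not move let the fingers close. It gives the time, the measured TCP pose, the force, the opening and the grip force at its end, in the units of the state.
- readout.read_state(): the state, without advancing time (a new reading comes with each control period).
- snapshot(name): name is "scene" or "top"; returns the picture (420x560x3 uint8, blue, green, red); there is no depth.
- camera_model(name): a dict with "K" (3x3 intrinsics, pixels), "eye" and "orientation" of the camera in the world. Camera axes: x right, y down, z forward; pixel columns grow to the right and rows downward; lengths in mm; the calibration is good to about 2 mm. A picture is of the moment at which its call begins. camera_model takes no time and is no camera call.
- bot.hand_in(): hands the job in; it is judged then, once.
The state is a dict: "t": time; "joints": joint angles; "qd": joint speeds; "joint_efforts": joint torques, N m; "eef_pos": TCP position; "ee_rot": TCP orientation; "ft_force": force on the tool from outside, world axes, zero at the start; "moment": the same for the moment, N m; "opening": finger opening in mm; "grasp_force": force on a finger pad.
Only numpy, scipy, OpenCV 4.12 (cv2) and the standard library are available. Lean on these libraries where they do the work, as an engineer would, in place of code of your own. Each camera call takes 0.05 s, during which the arm holds its last target. There are 200 camera calls.

## Working session

There is one attempt and no reset: what is moved stays moved. The work goes in short steps, Python scripts to look and compute and a tool call to move; the robot and the scene stay as the last step left them, time stands still between calls to the robot, and variables do not carry over. Pictures are saved under pics/ and viewed, at most 10 in all, crops included, and the job is handed in when it is done.

Besides the shell and the picture viewer there is one more tool, called after ">>>" as name(argument=value, ...) on one line, values as JSON. play_rows: Moves the arm, as the interface text tells. Its arguments: {"type":"object","properties":{"dp":{"type":"array"},"dr":{"type":"array"},"claw":{"type":"array"}},"required":["dp","dr","claw"]}

```bash
mkdir -p pics
python3 - <<'E'
from rig import readout, snapshot, camera_model
import cv2
for n in("scene","top"):
    cv2.imwrite(f"pics/{n}0.png",snapshot(n)); m=camera_model(n); print(n,m)
print(readout.read_state())
E
```

```text
scene {'K': array([[436.26909437,   0.        , 272.23431057],
       [  0.        , 436.26909437, 206.79193904],
       [  0.        ,   0.        ,   1.        ]]), 'eye': array([1057.06244755,  164.36819359, 1023.75658831]), 'orientation': array([ 0.56827303,  0.77992833, -0.21421566, -0.15129181])}
top {'K': array([[443.29989495,   0.        , 283.92746161],
       [  0.        , 443.29989495, 206.20454107],
       [  0.        ,   0.        ,   1.        ]]), 'eye': array([ 338.3851272 ,  -56.90982428, 1387.50108679]), 'orientation': array([ 0.71331878, -0.69722235,  0.04966267, -0.05090115])}
{'t': 0.1, 'joints': array([ 1.28101058e+00,  4.23778331e-01,  1.63063832e+00, -2.27816415e-05,
        1.08861741e+00, -1.89857731e-02]), 'qd': array([-4.52415284e-06, -2.76446432e-03, -1.80061237e-03,  4.88083546e-04,
        2.68563741e-03, -1.25976128e-04]), 'joint_efforts': array([ 2.85730266e-04, -5.58422291e+01, -2.82443404e+01, -2.81403692e-05,
        2.88606629e-03,  1.41674192e-05]), 'eef_pos': array([167.08211828, 601.97702469, 404.00484673]), 'ee_rot': array([ 1.34981370e-01,  9.90847874e-01, -7.13681547e-04, -1.00856353e-04]), 'ft_force': array([-0.41361294, -0.72908677, -0.42965859]), 'moment': array([-0.02740015, -0.02834835, -0.00758926]), 'grasp_force': 0.0, 'opening': 85.46119424749023}
```

View pics/scene0.png

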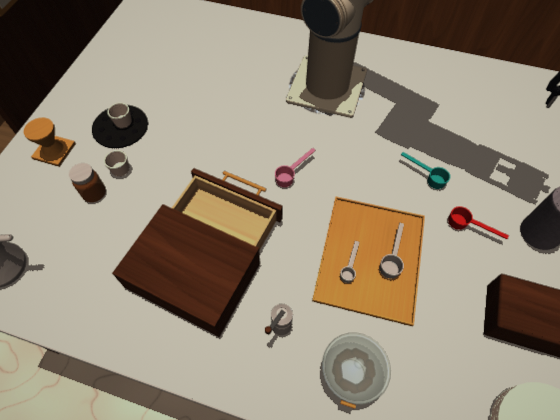

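View pics/top0.png

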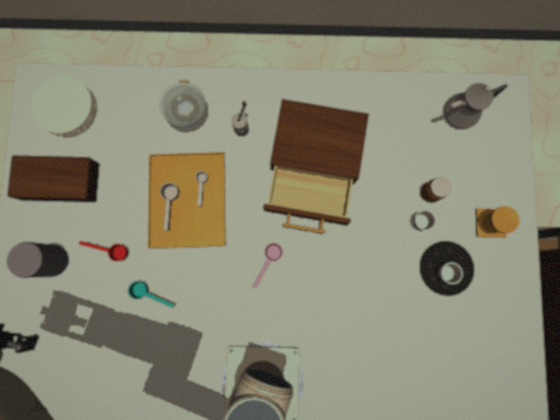

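The scene view shows the large scoop's cup at (391,266), with the handle tip at (401,225), and the drawer around (225,215). In the top view the cup is at (170,192), the handle tip at (167,229), and the drawer around (310,195). The pink, red and turquoise look-alikes are elsewhere.

```bash
cat > h.py <<'E'
import numpy as np, cv2
from scipy.spatial.transform import Rotation as R
from rig import camera_model, snapshot, readout
def ray(cam,uv):
    m=camera_model(cam); uv=np.atleast_2d(np.float64(uv))
    d=np.c_[uv,np.ones(len(uv))]@np.linalg.inv(m["K"]).T
    return m["eye"], R.from_quat(m["orientation"]).apply(d)
def on_plane(cam,uv,z):
    e,d=ray(cam,uv); return e+d*((z-e[2])/d[:,2])[:,None]
def proj(cam,p):
    m=camera_model(cam); c=R.from_quat(m["orientation"]).inv().apply(np.atleast_2d(p)-m["eye"])
    q=c@m["K"].T; return q[:,:2]/q[:,2:]
E
python3 - <<'E'
from h import *
a=cv2.imread("pics/top0.png"); cv2.imwrite("pics/topc.png",cv2.resize(a[90:260,140:380],None,fx=3.3,fy=3.3,interpolation=cv2.INTER_CUBIC))
b=cv2.imread("pics/scene0.png"); cv2.imwrite("pics/scenec.png",cv2.resize(b[160:335,110:430],None,fx=2.5,fy=2.5,interpolation=cv2.INTER_CUBIC))
print(on_plane("top",[[170,192],[167,229]],38).round(), on_plane("scene",[[391,266],[401,225]],38).round())
# scoop mask inside tray: low saturation
for n,im,roi in(("top",a,(155,158,220,242)),("scene",b,(328,210,415,310))):
    hsv=cv2.cvtColor(im,cv2.COLOR_BGR2HSV); m=np.zeros(im.shape[:2],np.uint8); x0,y0,x1,y1=roi
    m[y0:y1,x0:x1]=(hsv[y0:y1,x0:x1,1]<90)*255
    c,_=cv2.findContours(m,cv2.RETR_EXTERNAL,cv2.CHAIN_APPROX_NONE)
    for k in c:
        if cv2.contourArea(k)>40:
            r=cv2.minAreaRect(k); print(n,cv2.contourArea(k),cv2.boxPoints(r).round(1).tolist())
            P=on_plane(n,k[:,0],38)[:,:2].astype(np.float32); rr=cv2.minAreaRect(P); print("  mm",rr)
# board top quad in top view: dark mask
E
```

```text
[[568. 301.  38.]
 [453. 303.  38.]] [[580. 304.  38.]
 [460. 309.  38.]]
top 340.5 [[161.0, 183.0], [178.0, 183.0], [178.0, 229.0], [161.0, 229.0]]
  mm ((525.2491455078125, 299.4579162597656), (143.16378784179688, 52.5186882019043), 3.5610969066619873)
top 172.0 [[196.0, 171.0], [207.0, 171.0], [207.0, 205.0], [196.0, 205.0]]
  mm ((583.2457885742188, 204.00247192382812), (107.00473022460938, 34.164581298828125), 2.7183992862701416)
scene 269.5 [[337.1000061035156, 278.1000061035156], [355.3999938964844, 240.1999969482422], [368.70001220703125, 246.60000610351562], [350.3999938964844, 284.6000061035156]]
  mm ((597.0438232421875, 214.35760498046875), (34.73884201049805, 113.47142791748047), 79.95899200439453)
scene 542.5 [[375.8999938964844, 271.6000061035156], [400.0, 222.0], [420.1000061035156, 231.8000030517578], [396.0, 281.3999938964844]]
  mm ((534.1096801757812, 313.8979797363281), (52.19493865966797, 155.45530700683594), 78.00669860839844)
```

View pics/topc.png

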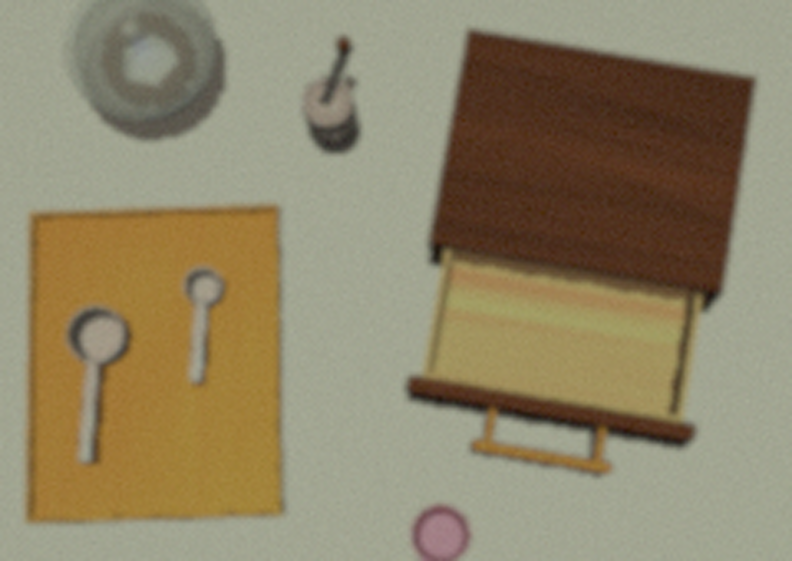

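View pics/scenec.png

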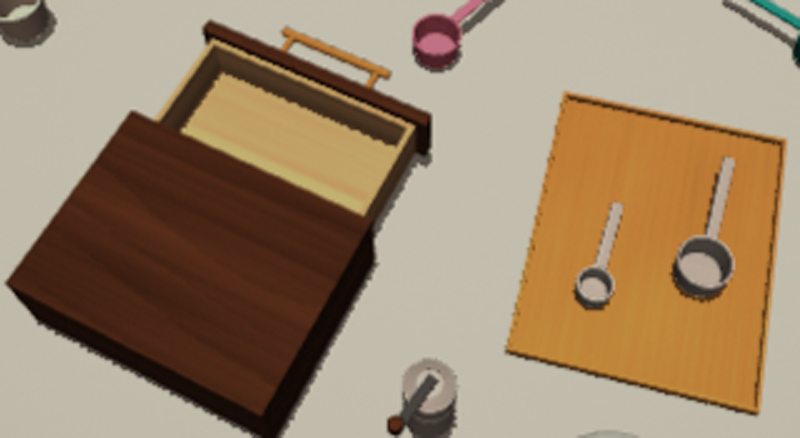

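```bash
cat >> h.py <<'E'
def tri(ut,us):
    o1,d1=ray("top",ut);o2,d2=ray("scene",us);d1=d1[0];d2=d2[0]
    s=np.linalg.lstsq(np.c_[d1,-d2],o2-o1,rcond=None)[0]
    return (o1+d1*s[0]+o2+d2*s[1])/2, np.linalg.norm(o1+d1*s[0]-o2-d2*s[1])
E
python3 - <<'E'
from h import *
T=lambda p:np.array(p)/3.3+[140,90]
S=lambda p:np.array(p)/2.5+[110,160]
for n,a,b,z in [("rim",(99,335),(704,263),38),("tip",(87,462),(729,158),38),("small rim",(205,287),(594,287),28),
 ("FL",(432,243),(372,222),95),("FR",(720,292),(133,112),95),("BL",(470,31),(265,415),95),("BR",(754,78),(8,283),95),
 ("barL",(473,446),(388,74),57),("barR",(609,467),(285,31),57)]:
    p,g=tri(T(a),S(b)); print(n,p.round(),g.round(1),on_plane("top",T(a),z)[0,:2].round(1),on_plane("scene",S(b),z)[0,:2].round(1))
E
```

```text
rim [571. 306.  25.] 3.0 [569.6 300.7] [577.2 305.2]
tip [451. 309.  30.] 3.4 [450.2 304.7] [454.7 309.1]
small rim [623. 210.  12.] 1.8 [619.7 205.6] [629.6 209.8]
FL [654.  -9.  82.] 3.0 [651.1 -10.7] [658.6  -5.1]
FR [ 614. -273.   87.] 0.9 [ 611.8 -271.2] [ 617.6 -269.7]
BL [856. -38.  85.] 4.8 [852.6 -40.4] [857.1 -33.6]
BR [ 816. -304.   89.] 0.1 [ 813.3 -302.7] [ 817.1 -300.6]
barL [472. -52.  51.] 0.6 [471.3 -51.9] [475.4 -51.2]
barR [ 455. -176.   54.] 1.0 [ 454.9 -176.3] [ 456.9 -174.5]
```

The scoop's grip point is at about (523,305), with its handle on azimuth 178°. The unit's yaw is about -8.6°, its origin is near (727,-153), and the drawer is out by about 0.121 m. I'm moving above the grip now.

>>> play_rows(dp=[[-35, -16, 9], [-35, -16, 9], [-35, -16, 9], [-35, -16, 9], [-35, -16, 9], [-35, -16, 9], [-35, -16, 9], [-35, -16, 9]], dr=[[0, 0, 0], [0, 0, 0], [0, 0, 0], [0, 0, 0], [0, 0, 0], [0, 0, 0], [0, 0, 0], [0, 0, 0]], claw=[0, 0, 0, 0, 0, 0, 0, 0])

```text
t: 0.9
eef_pos: [403.7, 402.8, 332.2]
ee_rot: [0.135, 0.991, -0.0, -0.0]
ft_force: [0.1, 0.7, 0.1]
opening: 43.0
grasp_force: 0.0
```

>>> play_rows(dp=[[-35, -16, 9], [-35, -16, 9], [-35, -16, 9], [-35, -16, 9], [0, 0, 0], [0, 0, 0], [0, 0, 0], [0, 0, 0]], dr=[[0, 0, 0], [0, 0, 0], [0, 0, 0], [0, 0, 0], [0, 0, -6.8], [0, 0, -6.8], [0, 0, 0], [0, 0, 0]], claw=[0, 0, 0, 0, 0, 0, 0, 0])

```text
t: 1.7
eef_pos: [520.3, 304.8, 296.5]
ee_rot: [0.018, 1.0, -0.0, -0.0]
ft_force: [-0.1, -0.5, 0.2]
opening: 43.0
grasp_force: 0.0
```

```bash
cat >> h.py <<'E'
def go(x,y,z,az):
    s=readout.read_state(); r=R.from_quat(s["ee_rot"]); M=r.as_matrix()
    print("t",s["t"],"pos",s["eef_pos"].round(1),"opening",round(s["opening"],1),"gf",round(s["grasp_force"],1),"ft",s["ft_force"].round(1),"j6",s["joints"][5].round(2))
    c=np.degrees(np.arctan2(M[1,1],M[0,1]))
    print("az",c.round(2),"dp tool",(M.T@(np.array([x,y,z])-s["eef_pos"])).round(1),"dr z",round(c-az,2),"tilt",M[:,2].round(4))
E
python3 - <<'E'
from h import *
go(523,305,190.5,88.1)
for n in("top","scene"):
    a=snapshot(n); cv2.imwrite(f"pics/{n}1.png",a)
p,q=cv2.imread("pics/top1.png"),cv2.imread("pics/scene1.png")
f=lambda i:cv2.resize(i,None,fx=4,fy=4,interpolation=cv2.INTER_CUBIC)
cv2.imwrite("pics/c1.png",np.hstack([f(p[140:260,140:240]),f(q[190:310,320:420])]))
E
```

```text
t 1.7 pos [520.3 304.8 296.5] opening 43.0 gf 0.0 ft [-0.1 -0.5  0.2] j6 -1.02
az 87.91 dp tool [ -2.7   0.3 106. ] dr z -0.19 tilt [-4.e-04 -2.e-04 -1.e+00]
```

View pics/c1.png

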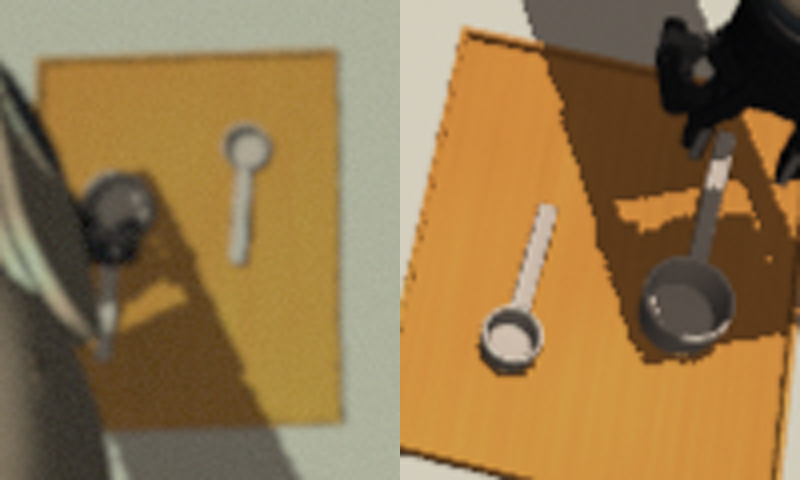

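The gripper (dark) sits over the large scoop's handle, with the fingers on both sides of it. The small scoop is clear. I'm descending and gripping.

>>> play_rows(dp=[[-2.5, 0, 20], [0, 0, 20], [0, 0, 20], [0, 0, 20], [0, 0, 16], [0, 0, 10], [0, 0, 0], [0, 0, 0]], dr=[[0, 0, 0], [0, 0, 0], [0, 0, 0], [0, 0, 0], [0, 0, 0], [0, 0, 0], [0, 0, 0], [0, 0, 0]], claw=[0, 0, 0, 0, 0, 0, 0, 0])

```text
t: 2.6
eef_pos: [523.2, 305.0, 191.0]
ee_rot: [0.017, 1.0, 0.0, 0.0]
ft_force: [0.3, 0.2, 0.5]
opening: 42.5
grasp_force: 0.0
```

>>> play_rows(dp=[[0, 0, 0], [0, 0, 0], [0, 0, 0], [0, 0, 0], [0, 0, 0], [0, 0, 0], [0, 0, 0], [0, 0, 0]], dr=[[0, 0, 0], [0, 0, 0], [0, 0, 0], [0, 0, 0], [0, 0, 0], [0, 0, 0], [0, 0, 0], [0, 0, 0]], claw=[0.2, 0.4, 0.6, 0.8, 1, 1, 1, 1])

```text
t: 3.4
eef_pos: [523.0, 304.9, 191.1]
ee_rot: [0.017, 1.0, 0.0, 0.0]
ft_force: [-2.1, -0.6, 5.3]
opening: 10.2
grasp_force: 58.6
```

>>> play_rows(dp=[[0, 0, -8], [0, 0, -16], [0, 0, -22], [0, 0, -22], [0, 0, -22], [0, 0, -22], [0, 0, -14], [0, 0, -6]], dr=[[0, 0, 0], [0, 0, 0], [0, 0, 0], [0, 0, 0], [0, 0, 0], [0, 0, 0], [0, 0, 0], [0, 0, 0]], claw=[1, 1, 1, 1, 1, 1, 1, 1])

```text
t: 4.2
eef_pos: [523.3, 304.9, 325.0]
ee_rot: [0.017, 1.0, 0.001, 0.001]
ft_force: [-0.5, -0.9, -1.9]
opening: 10.6
grasp_force: 58.4
```

>>> play_rows(dp=[[0, 0, 0], [0, 0, 0], [0, 0, 0], [0, 0, 0], [0, 0, 0], [0, 0, 0], [0, 0, 0], [0, 0, 0]], dr=[[0, 0, 3], [0, 0, 6], [0, 0, 7], [0, 0, 7], [0, 0, 7], [0, 0, 7], [0, 0, 7], [0, 0, 4]], claw=[1, 1, 1, 1, 1, 1, 1, 1])

```text
t: 5.0
eef_pos: [522.7, 304.6, 322.0]
ee_rot: [0.424, 0.906, -0.001, -0.0]
ft_force: [0.1, -0.9, -1.0]
opening: 10.1
grasp_force: 58.4
```

>>> play_rows(dp=[[0, 0, 0], [0, 0, 0], [0, 0, 0], [0, 0, 0], [0, 0, 0], [0, 0, 0], [0, 0, 0], [0, 0, 0]], dr=[[0, 0, 3], [0, 0, 6], [0, 0, 8], [0, 0, 8], [0, 0, 8], [0, 0, 8], [0, 0, 6], [0, 0, 2]], claw=[1, 1, 1, 1, 1, 1, 1, 1])

```text
t: 5.8
eef_pos: [522.7, 304.6, 322.1]
ee_rot: [0.761, 0.649, -0.001, -0.0]
ft_force: [-0.5, 0.3, -0.1]
opening: 10.4
grasp_force: 58.4
```

Run:
```python
from h import *
go(577,-126,330,-8.6)
```

```text
t 5.8 pos [522.7 304.6 322.1] opening 10.4 gf 58.4 ft [-0.5  0.3 -0.1] j6 0.67
az -9.11 dp tool [-416.6  121.8   -7.7] dr z -0.51 tilt [-1.2e-03 -7.0e-04 -1.0e+00]
```

>>> play_rows(dp=[[-15, 4.4, 0], [-25, 7.3, 0], [-35, 10.2, 0], [-35, 10.2, 0], [-35, 10.2, 0], [-35, 10.2, 0], [-35, 10.2, 0], [-35, 10.2, 0]], dr=[[0, 0, -0.5], [0, 0, 0], [0, 0, 0], [0, 0, 0], [0, 0, 0], [0, 0, 0], [0, 0, 0], [0, 0, 0]], claw=[1, 1, 1, 1, 1, 1, 1, 1])

```text
t: 6.6
eef_pos: [558.1, 45.3, 322.2]
ee_rot: [0.757, 0.653, -0.0, -0.0]
ft_force: [0.5, 0.7, -1.1]
opening: 10.5
grasp_force: 58.4
```

>>> play_rows(dp=[[-35, 10.2, 0], [-35, 10.2, 0], [-35, 10.2, 0], [-33, 9.8, 0], [-20, 6, 0], [-8, 2.4, 0], [0, 0, 0], [0, 0, 0]], dr=[[0, 0, 0], [0, 0, 0], [0, 0, 0], [0, 0, 0], [0, 0, 0], [0, 0, 0], [0, 0, 0], [0, 0, 0]], claw=[1, 1, 1, 1, 1, 1, 1, 1])

```text
t: 7.4
eef_pos: [582.1, -123.8, 322.4]
ee_rot: [0.757, 0.653, -0.0, -0.001]
ft_force: [-0.8, 0.1, -0.7]
opening: 9.9
grasp_force: 58.4
```

Run:
```python
from h import *
go(577,-126,322,-8.6)
f=lambda i:cv2.resize(i,None,fx=3,fy=3,interpolation=cv2.INTER_CUBIC)
p,q=snapshot("top"),snapshot("scene")
cv2.imwrite("pics/c2.png",np.hstack([f(p[90:260,250:380]),f(q[130:300,150:285])]))
```

```text
t 7.4 pos [ 582.1 -123.8  322.4] opening 9.9 gf 58.4 ft [-0.8  0.1 -0.7] j6 -0.08
az -8.4 dp tool [-2.9 -4.7  0.4] dr z 0.2 tilt [-9.e-04  5.e-04 -1.e+00]
```

View pics/c2.png

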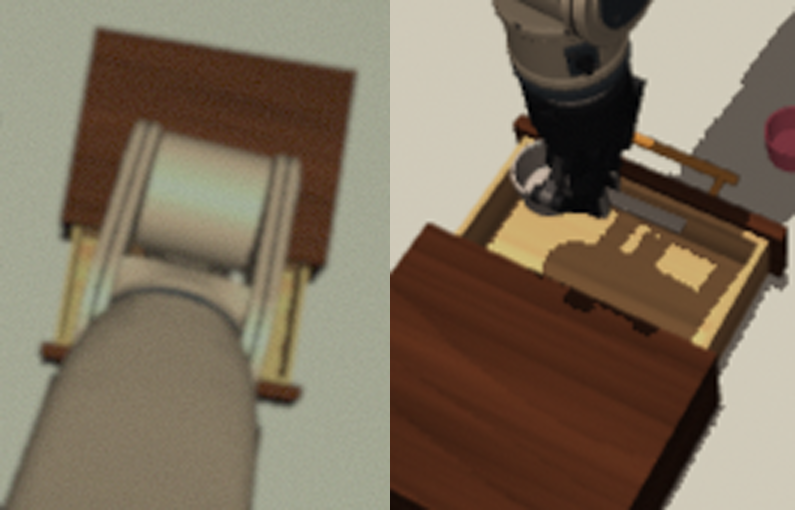

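The cup hangs mouth up over the open part of the drawer, with its rim near scene pixel (202,187). I'm checking the projection, then lowering.

>>> play_rows(dp=[[-3, -4.7, 10], [0, 0, 18], [0, 0, 18], [0, 0, 14], [0, 0, 8], [0, 0, 0], [0, 0, 0], [0, 0, 0]], dr=[[0, 0, 0], [0, 0, 0], [0, 0, 0], [0, 0, 0], [0, 0, 0], [0, 0, 0], [0, 0, 0], [0, 0, 0]], claw=[1, 1, 1, 1, 1, 1, 1, 1])

```text
t: 8.3
eef_pos: [577.6, -126.9, 255.4]
ee_rot: [0.757, 0.653, 0.0, 0.001]
ft_force: [0.6, 0.1, -1.2]
opening: 10.3
grasp_force: 58.4
```

Run:
```python
from h import *
print(proj("scene",[582.1-7.5,-123.8-49.4,170]))
go(577,-126,210,-8.6)
q=snapshot("scene")
cv2.imwrite("pics/c3.png",cv2.resize(q[130:280,150:300],None,fx=4,fy=4,interpolation=cv2.INTER_CUBIC))
```

```text
[[201.41643165 184.22976273]]
t 8.3 pos [ 577.6 -126.9  255.4] opening 10.3 gf 58.4 ft [ 0.6  0.1 -1.2] j6 -0.09
az -8.41 dp tool [ 0.8 -0.8 45.4] dr z 0.19 tilt [ 1.3e-03 -3.0e-04 -1.0e+00]
```

View pics/c3.png

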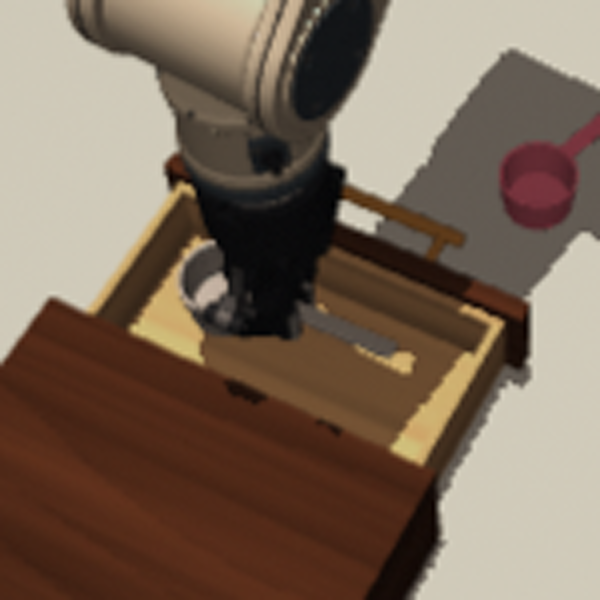

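The scoop is level between the drawer's walls, with the cup at crop (210,280) and the handle tip at (400,350). I'm lowering it to the floor.

>>> play_rows(dp=[[0, 0, 12], [0, 0, 12], [0, 0, 10], [0, 0, 6], [0, 0, 3], [0, 0, 2], [0, 0, 0], [0, 0, 0]], dr=[[0, 0, 0], [0, 0, 0], [0, 0, 0], [0, 0, 0], [0, 0, 0], [0, 0, 0], [0, 0, 0], [0, 0, 0]], claw=[1, 1, 1, 1, 1, 1, 1, 1])

```text
t: 9.15
eef_pos: [577.4, -126.9, 210.0]
ee_rot: [0.757, 0.653, 0.0, 0.0]
ft_force: [0.6, 0.1, -0.9]
opening: 10.7
grasp_force: 58.4
```

>>> play_rows(dp=[[0, 0, 0.7], [0, 0, 0], [0, 0, 0], [0, 0, 0]], dr=[[0, 0, 0], [0, 0, 0], [0, 0, 0], [0, 0, 0]], claw=[1, 1, 1, 1])

```text
t: 9.55
eef_pos: [577.5, -126.8, 209.4]
ee_rot: [0.757, 0.653, 0.0, 0.0]
ft_force: [-0.1, 0.4, 3.3]
opening: 10.1
grasp_force: 58.7
```

Contact shows (+3 N). I'm releasing slowly and then rising.

>>> play_rows(dp=[[0, 0, 0], [0, 0, 0], [0, 0, 0], [0, 0, 0], [0, 0, 0], [0, 0, 0], [0, 0, 0], [0, 0, 0]], dr=[[0, 0, 0], [0, 0, 0], [0, 0, 0], [0, 0, 0], [0, 0, 0], [0, 0, 0], [0, 0, 0], [0, 0, 0]], claw=[0.65, 0.5, 0.35, 0.2, 0.2, 0.2, 0.2, 0.2])

```text
t: 10.35
eef_pos: [577.3, -126.8, 209.0]
ee_rot: [0.757, 0.653, -0.0, 0.0]
ft_force: [0.2, -0.1, 0.1]
opening: 34.1
grasp_force: 0.0
```

>>> play_rows(dp=[[0, 0, -8], [0, 0, -16], [0, 0, -24], [0, 0, -24], [0, 0, -24], [0, 0, -24], [0, 0, -20], [0, 0, -10]], dr=[[0, 0, 0], [0, 0, 0], [0, 0, 0], [0, 0, 0], [0, 0, 0], [0, 0, 0], [0, 0, 0], [0, 0, 0]], claw=[0.2, 0.2, 0.2, 0.2, 0.2, 0.2, 0.2, 0.2])

```text
t: 11.15
eef_pos: [577.7, -127.0, 362.4]
ee_rot: [0.757, 0.653, 0.001, 0.002]
ft_force: [0.2, -1.1, 0.3]
opening: 34.0
grasp_force: 0.0
```

>>> play_rows(dp=[[0, -12, 0], [0, -25, 0], [0, -30, 0], [0, -30, 0], [0, -30, 0], [0, -20, 0], [0, -10, 0], [0, 0, 0]], dr=[[0, 0, 0], [0, 0, 0], [0, 0, 0], [0, 0, 0], [0, 0, 0], [0, 0, 0], [0, 0, 0], [0, 0, 0]], claw=[1, 1, 1, 1, 1, 1, 1, 1])

```text
t: 11.95
eef_pos: [420.5, -103.6, 358.6]
ee_rot: [0.757, 0.653, -0.0, -0.001]
ft_force: [-0.1, -0.1, 0.2]
opening: -0.0
grasp_force: 0.0
```

Run:
```python
from h import *
go(420,-106,213,-8.6)
f=lambda i:cv2.resize(i,None,fx=3,fy=3,interpolation=cv2.INTER_CUBIC)
p,q=snapshot("top"),snapshot("scene")
cv2.imwrite("pics/c4.png",np.hstack([f(p[90:260,250:380]),f(q[130:300,150:285])]))
```

```text
t 11.95 pos [ 420.5 -103.6  358.6] opening -0.0 gf 0.0 ft [-0.1 -0.1  0.2] j6 -0.12
az -8.42 dp tool [-2.500e+00  1.000e-01  1.456e+02] dr z 0.18 tilt [-1.6e-03  4.0e-04 -1.0e+00]
```

View pics/c4.png

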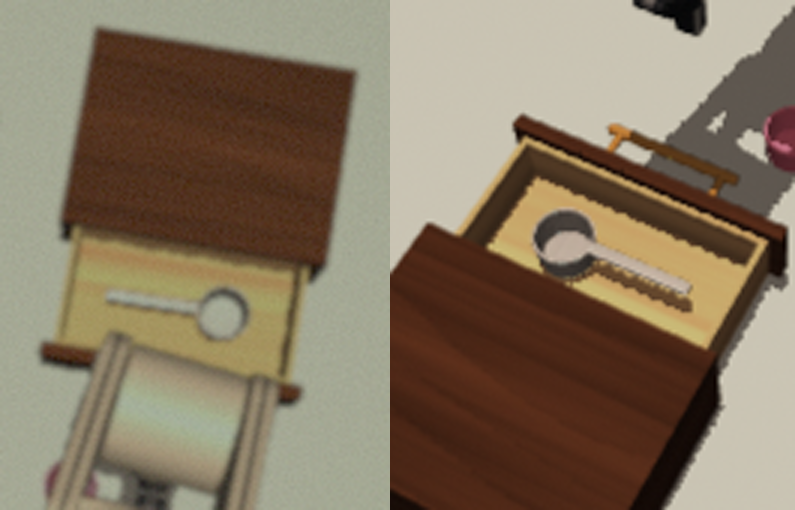

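The scoop lies flat and mouth up inside the drawer, with its cup at left crop (222,313) and its handle tip at (108,296). The gripper is in front of the bar handle, so I'm lowering it.

>>> play_rows(dp=[[-2.5, 0, 15], [0, 0, 25], [0, 0, 25], [0, 0, 25], [0, 0, 25], [0, 0, 20], [0, 0, 10], [0, 0, 0]], dr=[[0, 0, 0], [0, 0, 0], [0, 0, 0], [0, 0, 0], [0, 0, 0], [0, 0, 0], [0, 0, 0], [0, 0, 0]], claw=[1, 1, 1, 1, 1, 1, 1, 1])

```text
t: 12.85
eef_pos: [421.9, -106.4, 212.8]
ee_rot: [0.757, 0.653, -0.001, -0.001]
ft_force: [-0.4, 0.2, 0.7]
opening: 0.2
grasp_force: 0.0
```

>>> play_rows(dp=[[0, 5, 0], [0, 5, 0], [0, 5, 0], [0, 5, 0], [0, 5, 0], [0, 5, 0], [0, 5, 0], [0, 5, 0]], dr=[[0, 0, 0], [0, 0, 0], [0, 0, 0], [0, 0, 0], [0, 0, 0], [0, 0, 0], [0, 0, 0], [0, 0, 0]], claw=[1, 1, 1, 1, 1, 1, 1, 1])

```text
t: 13.65
eef_pos: [461.4, -112.2, 214.0]
ee_rot: [0.757, 0.653, -0.0, -0.0]
ft_force: [-0.5, 0.4, 1.0]
opening: 0.3
grasp_force: 0.6
```

>>> play_rows(dp=[[0, 5, 0], [0, 6, 0], [0, 7, 0], [0, 7, 0], [0, 7, 0], [0, 7, 0], [0, 6, 0], [0, 5, 0]], dr=[[0, 0, 0], [0, 0, 0], [0, 0, 0], [0, 0, 0], [0, 0, 0], [0, 0, 0], [0, 0, 0], [0, 0, 0]], claw=[1, 1, 1, 1, 1, 1, 1, 1])

```text
t: 14.45
eef_pos: [511.2, -119.6, 214.0]
ee_rot: [0.757, 0.653, 0.0, 0.0]
ft_force: [-1.9, -0.7, 0.4]
opening: -0.1
grasp_force: 0.6
```

>>> play_rows(dp=[[0, 5, 0], [0, 5, 0], [0, 5, 0], [0, 5, 0], [0, 5, 0], [0, 5, 0], [0, 5, 0], [0, 5, 0]], dr=[[0, 0, 0], [0, 0, 0], [0, 0, 0], [0, 0, 0], [0, 0, 0], [0, 0, 0], [0, 0, 0], [0, 0, 0]], claw=[1, 1, 1, 1, 1, 1, 1, 1])

```text
t: 15.25
eef_pos: [550.6, -125.4, 214.0]
ee_rot: [0.757, 0.653, 0.0, 0.0]
ft_force: [-1.1, -1.1, -0.4]
opening: 0.0
grasp_force: 0.6
```

>>> play_rows(dp=[[0, 2, 0], [0, 2, 0], [0, 2, 0], [0, 1, 0], [0, 1, 0], [0, 0, 0]], dr=[[0, 0, 0], [0, 0, 0], [0, 0, 0], [0, 0, 0], [0, 0, 0], [0, 0, 0]], claw=[1, 1, 1, 1, 1, 1])

```text
t: 15.85
eef_pos: [558.2, -126.5, 214.1]
ee_rot: [0.757, 0.653, 0.0, 0.0]
ft_force: [-1.2, 0.2, -0.6]
opening: 0.3
grasp_force: 0.1
```

>>> play_rows(dp=[[0, 1, 0], [0, 1, 0], [0, 1, 0], [0, 1, 0], [0, 1, 0], [0, 0, 0]], dr=[[0, 0, 0], [0, 0, 0], [0, 0, 0], [0, 0, 0], [0, 0, 0], [0, 0, 0]], claw=[1, 1, 1, 1, 1, 1])

```text
t: 16.45
eef_pos: [563.3, -127.3, 214.1]
ee_rot: [0.757, 0.653, 0.0, 0.0]
ft_force: [-0.6, 0.7, 0.1]
opening: -0.2
grasp_force: 0.1
```

>>> play_rows(dp=[[0, 1, 0], [0, 1, 0], [0, 0, 0]], dr=[[0, 0, 0], [0, 0, 0], [0, 0, 0]], claw=[1, 1, 1])

```text
t: 16.75
eef_pos: [565.2, -127.6, 214.0]
ee_rot: [0.757, 0.653, 0.0, 0.0]
ft_force: [-0.6, -0.1, -0.1]
opening: -0.1
grasp_force: 0.2
```

>>> play_rows(dp=[[0, 1, 0], [0, 1, 0], [0, 1, 0], [0, 0, 0]], dr=[[0, 0, 0], [0, 0, 0], [0, 0, 0], [0, 0, 0]], claw=[1, 1, 1, 1])

```text
t: 17.15
eef_pos: [566.3, -127.8, 213.7]
ee_rot: [0.757, 0.653, -0.002, -0.002]
ft_force: [-9.5, 1.2, 8.1]
opening: 0.1
grasp_force: 4.7
```

>>> play_rows(dp=[[0, 1, 0], [0, 1, 0], [0, 1, 0], [0, 0, 0]], dr=[[0, 0, 0], [0, 0, 0], [0, 0, 0], [0, 0, 0]], claw=[1, 1, 1, 1])

```text
t: 17.55
eef_pos: [567.5, -127.9, 213.5]
ee_rot: [0.757, 0.653, -0.003, -0.004]
ft_force: [-17.5, 1.2, 14.9]
opening: -0.0
grasp_force: 9.0
```

The force rises at the end stop, so the drawer is shut. I'm backing off, rising and checking.

>>> play_rows(dp=[[0, -5, 0], [0, -10, 0], [0, -20, 0], [0, -20, 0], [0, 0, -20], [0, 0, -40], [0, 0, -40], [0, 0, -20]], dr=[[0, 0, 0], [0, 0, 0], [0, 0, 0], [0, 0, 0], [0, 0, 0], [0, 0, 0], [0, 0, 0], [0, 0, 0]], claw=[1, 1, 1, 1, 1, 1, 1, 1])

```text
t: 18.35
eef_pos: [517.2, -120.6, 337.3]
ee_rot: [0.757, 0.653, 0.002, 0.002]
ft_force: [1.0, 0.7, 0.8]
opening: 0.2
grasp_force: 0.0
```

>>> play_rows(dp=[[0, -20, 0], [0, -40, 0], [0, -30, 0], [0, -10, 0], [0, 0, 0], [0, 0, 0]], dr=[[0, 0, 0], [0, 0, 0], [0, 0, 0], [0, 0, 0], [0, 0, 0], [0, 0, 0]], claw=[1, 1, 1, 1, 1, 1])

```text
t: 18.95
eef_pos: [419.0, -106.1, 334.6]
ee_rot: [0.757, 0.653, 0.001, 0.001]
ft_force: [0.3, -0.4, 0.7]
opening: 0.1
grasp_force: 0.0
```

Run:
```python
from h import *
q=snapshot("scene"); cv2.imwrite("pics/end.png",cv2.resize(q[80:380,:430],None,fx=1.8,fy=1.8,interpolation=cv2.INTER_CUBIC))
```

```text
(no output)
```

View pics/end.png

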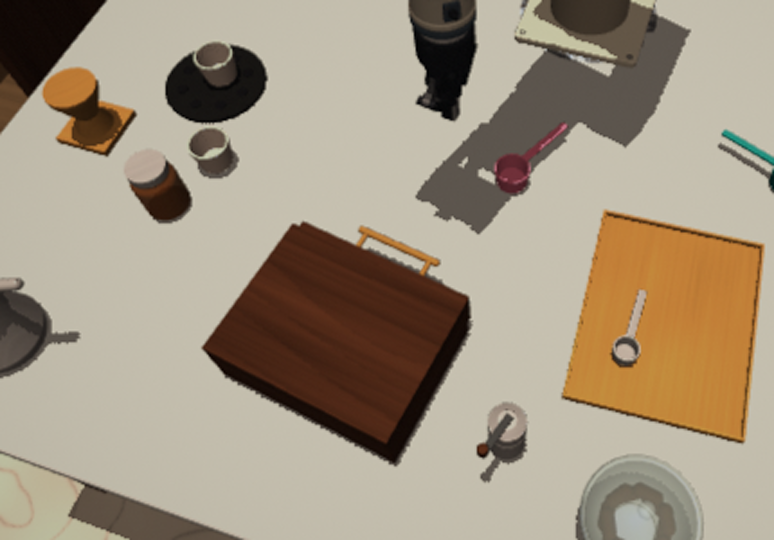

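The drawer is shut, with its bar handle at (400,245) close in front of the board. The small scoop, grinder, jar and cup are where they were.

```bash
python3 -c "
from rig import bot; print(bot.hand_in())"
```

```text
the job is handed in; nothing more can be done
None
```

I put the larger scoop flat and mouth up in the drawer, let go, pushed the drawer shut to its stop, and handed the job in at about 19 s; the small scoop, grinder, jar and cup look unmoved.

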